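Set the filter changer to its third click and start the exposure

ROBOT

A 7-joint arm with a two-finger parallel gripper is mounted at the origin on a cart in front of the work surface, level with it; the furniture and walls round the work are solid. World frame = base frame: x ahead of the robot, y to its left, z up, the work surface at z = 0. Lengths are in m, angles in rad, forces in N, time in s.
With the tool pointing down it reaches from about 0.4 to 0.9 m from the base axis. Payload 5.5 kg.
Tool frame: the origin (TCP) lies at the centre of the arm's flange, where the gripper is bolted on; the fingertips stand 173 mm ahead of it and the grasp point (between the pads) lies 155 mm ahead of it (ctrl.tcp_to_tips is the distance from the TCP to the fingertips, in m); x points along the fingers, y is the direction in which the jaws open and shut, and the axes are right-handed (so a half turn about x gives the same grasp; the last joint's range is limited). The gripper opens to 85 mm and grips with 20 to 120 N. Pads are 22 mm wide; open, the fingers measure 114 mm over their backs; the gripper's body (76 mm by 85 mm) begins 54 mm behind the grasp point. The pads swing forward as they close: fully open they stand 13 mm farther back than shut.
Start: joints at [1.575, 0.501, -0.427, 1.55, 0.221, 1.138, -0.21], TCP at [0.166, -0.628, 0.405] pointing down, gripper open.
Joint ranges: [-2.88, 2.88], [-0.31, 2.03], [-1.54, 1.56], [0.2, 2.42], [-1.41, 4.55], [0.19, 2.02], [-2.57, 2.57]. Speed limits (rad/s): [2.57, 2.57, 3.14, 3.14, 3.14, 3.14, 3.14].

INTERFACE

Orientations are given as a unit quaternion [x, y, z, w].
In Python, from rig import state, vision, ctrl, find_in, regions_of, pinpoint gives the robot as it stands.
- The arm moves only by the tool send_rows, never from a script. Its argument "increments" is a list of rows, each a list of 7 numbers: the shift along the world's x, y, z in mm, then the turn, a rotation vector about the world's x, y, z in rad, then the closure, from 0 (fully open) to 1 (shut). A call has 1 to 20 rows; each row is the pose to reach, as a shift and turn from the pose measured when the call began; what a row does not reach only later rows make up. A row lasts 1/10 s, in which the tool goes at most 50 mm and 8.59 degrees, less where a joint would pass 70% of its speed; a pose out of reach is approached as far as the arm can. A call with a gripper value outside its range is refused whole. The fingers move at their own pace and stop on an object; "squeeze" is the grip in N (left out, the last holds). Time passes only in rows, so rows that repeat a pose let the fingers close. It gives the time, the measured TCP pose, the force and the opening at its end, in the units of the state.
- state(): the state, without advancing time (a new reading comes with each control period).
- vision.camera(name): name is "scene" or "top" or "wrist"; returns a dict with "color" (400x640x3 uint8, red, green, blue), "intrinsics" (3x3 intrinsics, pixels), "T" (4x4, takes a point from camera to world coordinates). Camera axes: x right, y up, looking along -z (the intrinsics and any distortion apply to the point x, -y, -z); pixel columns grow to the right and rows downward; lengths in m; the calibration is good to about 2 mm. A picture is of the moment at which its call begins. There is no depth.
- ctrl.sign_off(): hands the job in, once; it reports no verdict.
Trained networks look in the newest picture that a camera, given by its name, has taken for a name from the list of things; names that differ only in an ending like _2 or _b are one class to them, and where a whole thing is asked for, a point or a joint stands for the part that bears it (a point fixed in the world has none). Each returns a list of dicts, best first, with "conf" (0 to 1); they miss things now and then, are a little off and sometimes report something else, mostly with a low value. They report only what shows in the picture. A call takes as long as a camera call. They do not tell look-alikes from the thing itself.
- find_in(camera, target): "centre" ([column, row] in pixels, amid what is visible of it).
- regions_of(camera, target): "pixels" (400x640 bool, what is visible of it) and "centre" ([column, row] in pixels, amid what is visible of it).
- pinpoint(camera, target): "centre" ([column, row] in pixels: a listed point, or the origin of a listed thing).
The state is a dict: "time_s": time; "joints": joint angles; "dq": joint speeds; "joint_torque": joint torques, N m; "tool_pos": TCP position; "orientation": TCP orientation; "force": force on the tool from outside, world axes, zero at the start; "ft_torque": the same for the moment, N m; "width": finger opening in m.
Only numpy, scipy, OpenCV 4.12 (cv2) and the standard library are available. Lean on these libraries where they do the work, as an engineer would, in place of code of your own. Each camera call takes 0.05 s, during which the arm holds its last target.

TASK

On the grey filter changer, gently push the upright lever along its slot, away from the end where it is parked, until it has clicked into its third notch, without forcing it or running on past that notch. Then press the button of the small loose button box fully down and let it come up again. Only push and press: pick nothing up, and leave the button box and everything round it standing where it is.

Things in the scene. Friction and masses are not known exactly. Their poses are not given: they have to be found in the camera images.
- filter_unit: the filter changer: a grey box fixed to the bench, 130 mm (its x) by 270 mm (its y) by 56 mm high, slot plate on top (58 mm). Origin: centre of its underside; z up. The slot runs along its y, 30 mm towards -x from the middle; the lever is parked near the slot's -y end. A dark light outlet, 54 mm across, stands 30 mm above the top at x +32, y +70 mm.
- lever_middle (a point): the middle of the upright lever, 25 mm above the slot plate. The lever is a flat black paddle, 26 mm wide across the slot (the unit's x), 14 mm thick along it (17 mm at the rounded head), from 58 to 108 mm above the bench. It slides only along the slot. Axes as the unit's.
- filter_lever (a joint): the lever's slide along the unit's +y from the stop at the parked end, m: 0 to 0.144. It starts between 0 and 0.014 and runs freely to 0.016 (drag under 1 N). Then five notches can be felt: bottoms at 0.040, 0.064, 0.088 (third), 0.112, 0.136, crests 12 mm before each. Climbing to a crest takes 4 to 7 N; past it a spring snaps the lever ahead of the finger to the bottom, where it stays.
- button_box: the button box: a small loose grey box, 60 mm (its x) by 76 mm (its y) by 34 mm high, 0.5 kg, standing on the bench on its feet, with one round black push button in the middle of its top. Origin: centre of its underside; z up. It stands in one of two places to the right of the filter changer; a roll of labels stands in the other.
- button_top (a point): centre of the top face of the round push button, 28 mm across, its top 44 mm above the bench when it is up
- start_button (a joint): travel of the push button, in m: 0 when up, 0.006 when fully down; it springs back. It takes 1.5 N to start and about 5 N to reach the bottom.
- label_roll: a roll of white labels, 62 mm across and 25 mm high, lying loose on the bench; leave alone. Origin: centre of its underside.
- vial: a small vial, 22 mm across and 44 mm high, standing loose; leave alone. Origin: centre of its underside.
- rubber_stamp: a rubber stamp with a turned wooden handle, 25 x 44 x 67 mm, standing loose; leave alone. Origin: centre of its underside.
Not all that is in view belongs to the job. What is shaped like the button_box but pink or yellow is not meant.

How it is judged:
By the outcome, as a careful person would: the job done as asked, in the order asked, and still so for the second after the job is handed in, with the robot touching nothing.
It also fails if it takes over 64 s, if anything falls off the work surface, if the arm or the gripper's body presses on something with over 40 N, if the wrist force passes 120 N, or if a joint passes its speed limit or range.

## Working session

There is one attempt and no reset: what is moved stays moved. The work goes in short steps, Python scripts to look and compute and a tool call to move; the robot and the scene stay as the last step left them, time stands still between calls to the robot, and variables do not carry over. Pictures are saved under pics/ and viewed, and the job is handed in when it is done.

Besides the shell and the picture viewer there is one more tool, called after "Request:" by a JSON object that holds its "method" and its "body", one argument or row to a line. send_rows: Moves the arm, as the interface text tells. Its arguments: {"type":"object","properties":{"increments":{"type":"array","items":{"type":"array","items":{"type":"number"}}},"squeeze":{"type":"number"}},"required":["increments"]}

```bash
mkdir -p pics; ls
cat > h.py <<'E'
import numpy as np,cv2
from rig import state, vision, ctrl, find_in, regions_of, pinpoint
def snap(n,f):
    c=vision.camera(n); cv2.imwrite('pics/'+f,c['color'][:,:,::-1]); return c
def ray(c,p):
    K=np.array(c['intrinsics']);T=np.array(c['T'])
    d=np.linalg.inv(K)@[p[0],p[1],1]; d=T[:3,:3]@[d[0],-d[1],-d[2]]
    return T[:3,3],d
def onz(c,p,z):
    o,d=ray(c,p); return o+d*(z-o[2])/d[2]
def proj(c,P):
    T=np.array(c['T']);q=T[:3,:3].T@(np.array(P)-T[:3,3]);K=np.array(c['intrinsics'])
    u=K@[q[0],-q[1],-q[2]];return u[:2]/u[2]
E
python3 - <<'E'
from h import *
s=state();print({k:np.round(v,3) for k,v in s.items()}, ctrl.tcp_to_tips)
for n in ['scene','top','wrist']:
    c=snap(n,n+'0.png'); print(n,c['T'][:3,3].round(3), [k for k in c])
    for t,z in [('filter_unit',0),('lever_middle',.083),('button_box',0),('button_top',.044),('label_roll',0),('vial',0),('rubber_stamp',0)]:
        for r in pinpoint(n,t)[:3]:
            print(t,round(r['conf'],2),np.round(r['centre'],1),onz(c,r['centre'],z).round(4))
E
```

```text
pics
{'time_s': np.float64(0.0), 'joints': array([ 1.575,  0.502, -0.427,  1.551,  0.221,  1.138, -0.21 ]), 'dq': array([ 0.   , -0.   ,  0.   , -0.001,  0.001, -0.001, -0.   ]), 'joint_torque': array([-0.0000e+00, -5.6952e+01, -5.8160e+00, -2.8093e+01,  1.1000e-02,
        1.2000e-02, -0.0000e+00]), 'tool_pos': array([ 0.166, -0.628,  0.404]), 'orientation': array([-0.701, -0.092,  0.701, -0.091]), 'force': array([0.16 , 0.842, 0.217]), 'ft_torque': array([ 0.003, -0.009,  0.026]), 'width': np.float64(0.085)} 0.1734
scene [-0.242 -0.527  0.609] ['color', 'intrinsics', 'T']
filter_unit 0.63 [248.7 198.8] [0.5672 0.1203 0.    ]
lever_middle 0.49 [266.8 179.9] [0.542 0.046 0.083]
button_box 0.93 [363.6 252.5] [ 0.5097 -0.2068  0.    ]
button_box 0.81 [333.6 218.4] [ 0.5912 -0.095   0.    ]
button_box 0.68 [321.6 287.9] [ 0.3747 -0.1854  0.    ]
button_top 0.73 [319.1 268.5] [ 0.3734 -0.1808  0.044 ]
button_top 0.68 [331.5 203.4] [ 0.5815 -0.0942  0.044 ]
button_top 0.61 [367.4 239.4] [ 0.4973 -0.2185  0.044 ]
label_roll 0.74 [399.5 231. ] [ 0.6172 -0.2416  0.    ]
vial 0.76 [433.1 256.
[... 214 characters left out ...]
 [241.3 203.7] [0.5409 0.0518 0.083 ]
button_box 0.93 [352.5 284.5] [ 0.3681 -0.1815  0.    ]
button_box 0.76 [313.9 182.9] [ 0.5933 -0.0945  0.    ]
button_box 0.68 [369.4 223.2] [ 0.5038 -0.2189  0.    ]
button_top 0.71 [353.3 280.7] [ 0.3819 -0.1798  0.044 ]
button_top 0.55 [314.3 181.2] [ 0.5922 -0.0961  0.044 ]
button_top 0.52 [369.9 225. ] [ 0.4994 -0.2148  0.044 ]
label_roll 0.79 [379.  166.5] [ 0.6312 -0.2405  0.    ]
label_roll 0.63 [416.  193.2] [ 0.5715 -0.3232  0.    ]
vial 0.6 [420.1 192.9] [ 0.5722 -0.3323  0.    ]
vial 0.53 [369.5 224.2] [ 0.5016 -0.2191  0.    ]
rubber_stamp 0.78 [329.5 130. ] [ 0.7135 -0.1289  0.    ]
wrist [ 0.247 -0.606  0.374] ['color', 'intrinsics', 'T']
```

View pics/scene0.png

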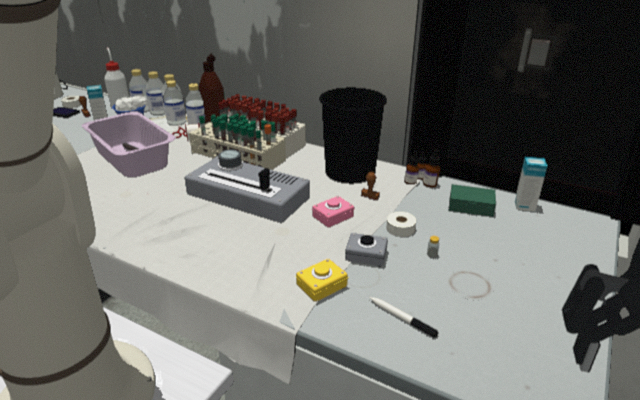

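View pics/top0.png

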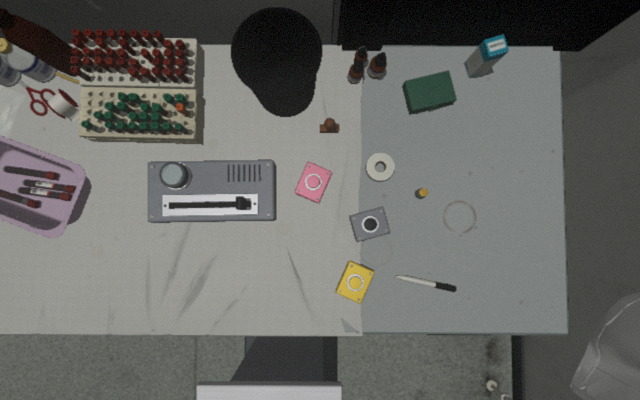

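Top view: the filter unit spans (148–275, 160–222) with its lever at (242,203), the parked right-hand end. The grey button box is at (370,224). The pink (314,182) and yellow (355,282) boxes are look-alikes. I'll zoom in for precision.

Run:
```python
from h import *
c=snap('top','t1.png'); s=snap('scene','s1.png')
def crop(im,x0,y0,x1,y1,k,f): cv2.imwrite('pics/'+f,cv2.resize(im[y0:y1,x0:x1,::-1],None,fx=k,fy=k,interpolation=cv2.INTER_CUBIC))
crop(c['color'],140,150,290,235,5,'c1.png'); crop(s['color'],180,140,400,280,3.5,'c2.png')
r=regions_of('top','filter_unit')[0]; m=r['pixels'].astype(np.uint8)
b=cv2.minAreaRect(cv2.findNonZero(m)); P=cv2.boxPoints(b); print(r['conf'],b)
for p in P: print(p,onz(c,p,.056).round(4))
for r in regions_of('top','lever_middle')[:2]: 
    ys,xs=np.nonzero(r['pixels']); print('lev',r['conf'],r['centre'],xs.min(),xs.max(),ys.min(),ys.max())
for r in regions_of('top','button_box')[:3]:
    b=cv2.minAreaRect(cv2.findNonZero(r['pixels'].astype(np.uint8))); print(r['conf'],b,onz(c,b[0],.034).round(4))
# button circle dark
g=c['color'][205:245,350:390].max(2); ys,xs=np.nonzero(g<45); print(xs.mean()+350,ys.mean()+205,len(xs),onz(c,[xs.mean()+350,ys.mean()+205],.044))
# triangulate button & lever
for t in ['button_top','lever_middle']:
    A=pinpoint('top',t);B=pinpoint('scene',t)
    for a in A:
        for e in B:
            o1,d1=ray(c,a['centre']);o2,d2=ray(s,e['centre'])
            x=np.linalg.lstsq(np.c_[d1,-d2],o2-o1,rcond=None)[0]
            p,q=o1+d1*x[0],o2+d2*x[1]
            if np.linalg.norm(p-q)<.012: print(t,p.round(4),q.round(4))
```

```text
0.68 ((212.09030151367188, 190.3289794921875), (62.516441345214844, 129.1678924560547), 89.02897644042969)
[146.9859  160.16972] [0.6335 0.2582 0.056 ]
[276.13525 157.98076] [ 0.6397 -0.0152  0.056 ]
[277.1947  220.48824] [ 0.5076 -0.019   0.056 ]
[148.04535 222.6772 ] [0.5013 0.2521 0.056 ]
lev 0.71 [239.5, 203.8] 236 246 196 209
0.91 ((354.5706787109375, 281.2317810058594), (28.953506469726562, 36.06649398803711), 24.22774314880371) [ 0.3796 -0.1833  0.034 ]
0.78 ((313.26806640625, 182.39691162109375), (28.4296932220459, 35.43558120727539), 23.962486267089844) [ 0.5907 -0.0937  0.034 ]
0.73 ((370.2059326171875, 223.82359313964844), (27.406524658203125, 36.38034439086914), 75.96376037597656) [ 0.502  -0.2167  0.034 ]
374.0 226.0 1 [ 0.49736116 -0.22351306  0.044     ]
button_top [ 0.4992 -0.216   0.0448] [ 0.4993 -0.2161  0.0448]
button_top [ 0.3851 -0.1814  0.0372] [ 0.3849 -0.1811  0.0372]
lever_middle [0.5437 0.0499 0.0833] [0.5443 0.0489 0.0831]
```

View pics/c1.png

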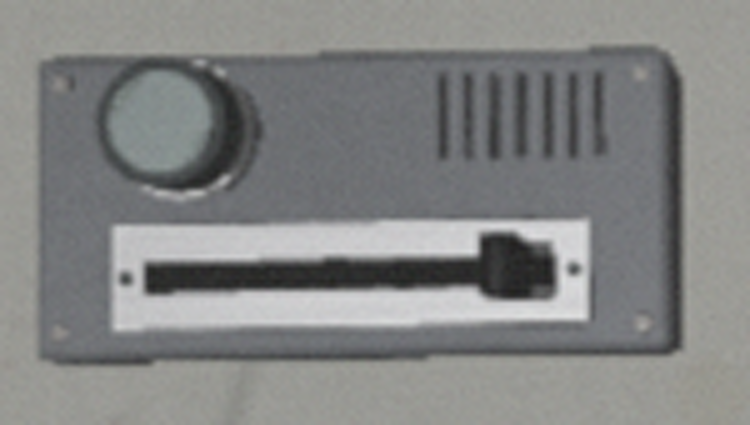

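View pics/c2.png

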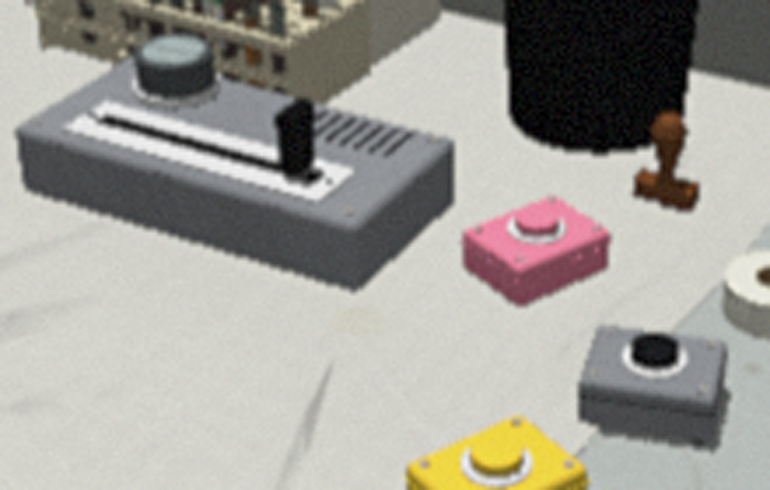

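Run:
```python
from h import *
from scipy.spatial.transform import Rotation as R
s=state();M=R.from_quat(s['orientation']).as_matrix();print(M.round(3));print(s['tool_pos'])
c=vision.camera('top')
f=lambda x,y:(140+x/5-.4,150+y/5-.4)
for n,p,z in [('holeL',(125,278),.058),('holeR',(573,268),.058),('slotL',(145,277),.058),('slotR',(555,271),.058),('screwBL',(58,330),.056),('screwBR',(643,322),.056),('screwTL',(62,83),.056),('screwTR',(641,73),.056),('edgeL',(42,200),.056),('levtop',(499,262),.108),('levtopL',(480,262),.108),('levtopR',(519,262),.108)]:
    print(n,onz(c,f(*p),z).round(4))
```

```text
[[ 0.     0.256 -0.967]
 [-0.    -0.967 -0.256]
 [-1.     0.    -0.   ]]
[ 0.16637457 -0.62835733  0.40470962]
holeL [0.5382 0.2176 0.058 ]
holeR [0.5435 0.0295 0.058 ]
slotL [0.5386 0.2092 0.058 ]
slotR [0.5422 0.037  0.058 ]
screwBL [0.5162 0.2459 0.056 ]
screwBR [0.5211 0.     0.056 ]
screwTL [0.6207 0.2472 0.056 ]
screwTR [0.6264 0.0023 0.056 ]
edgeL [0.571  0.2542 0.056 ]
levtop [0.5428 0.0508 0.108 ]
levtopL [0.5427 0.0584 0.108 ]
levtopR [0.5428 0.0429 0.108 ]
```

Request:
{"method": "send_rows", "body": {
  "increments": [
    [20, 35, 0, 0, 0, -0.03, 1],
    [42, 70, 0, 0, 0, -0.06, 1],
    [63, 106, 0, 0, 0, -0.09, 1],
    [84, 141, 0, 0, 0, -0.12, 1],
    [105, 176, 0, 0, 0, -0.15, 1],
    [126, 211, 0, 0, 0, -0.18, 1],
    [147, 246, 0, 0, 0, -0.21, 1],
    [168, 281, 0, 0, 0, -0.236, 1],
    [189, 317, 0, 0, 0, -0.236, 1],
    [210, 352, 0, 0, 0, -0.236, 1],
    [231, 387, 0, 0, 0, -0.236, 1],
    [252, 422, 0, 0, 0, -0.236, 1],
    [273, 457, 0, 0, 0, -0.236, 1],
    [294, 492, 0, 0, 0, -0.236, 1],
    [315, 528, -10, 0, 0, -0.236, 1],
    [336, 563, -25, 0, 0, -0.236, 1],
    [357, 598, -50, 0, 0, -0.236, 1],
    [377, 633, -75, 0, 0, -0.236, 1],
    [377, 633, -85, 0, 0, -0.236, 1],
    [377, 633, -85, 0, 0, -0.236, 1]
  ],
  "squeeze": 30
}}

```text
time_s: 3.7
tool_pos: [0.5427, 0.0058, 0.3179]
orientation: [-0.706, -0.009, 0.708, -0.009]
force: [-0.5, -0.4, 0.1]
width: 0.0002
```

Request:
{"method": "send_rows", "body": {
  "increments": [
    [1, 0, -20, 0, 0, 0, 1],
    [1, 0, -40, 0, 0, 0, 1],
    [1, 0, -60, 0, 0, 0, 1],
    [1, 0, -70, 0, 0, 0, 1],
    [1, 0, -70, 0, 0, 0, 1]
  ]
}}

```text
time_s: 4.2
tool_pos: [0.5432, 0.0043, 0.2475]
orientation: [-0.705, -0.008, 0.709, -0.008]
force: [0.7, 0.4, -0.1]
width: -0.0
```

Run:
```python
from h import *
s=state();print(s['tool_pos'],s['force'],s['time_s'])
a=snap('scene','s2.png')['color'];b=snap('top','t2.png')['color']
cv2.imwrite('pics/m2.png',np.hstack([cv2.resize(a[100:260,180:340,::-1],(400,400)),cv2.resize(b[130:240,180:290,::-1],(400,400))]))
```

```text
[0.54315251 0.00430883 0.24745166] [ 0.74474784  0.40251327 -0.1446009 ] 4.2
```

View pics/m2.png

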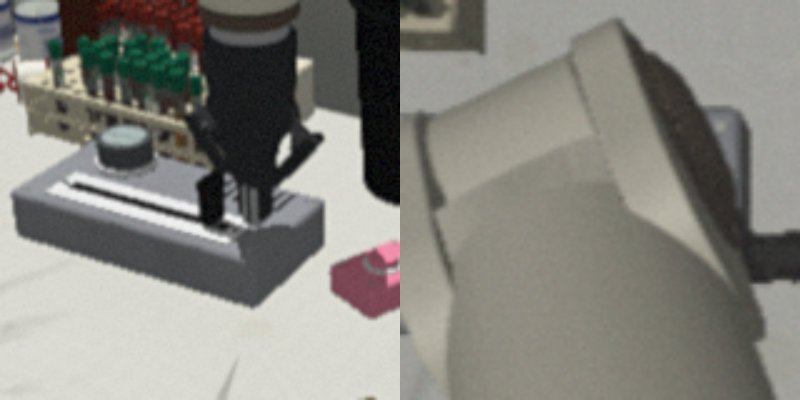

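The closed finger stands behind the lever on its parked side, clear of the plate. Next I make contact gently.

Request:
{"method": "send_rows", "body": {
  "increments": [
    [0, 3, 0, 0, 0, 0, 1],
    [0, 6, 0, 0, 0, 0, 1],
    [0, 9, 0, 0, 0, 0, 1],
    [0, 12, 0, 0, 0, 0, 1],
    [0, 15, 0, 0, 0, 0, 1],
    [0, 17, 0, 0, 0, 0, 1],
    [0, 19, 0, 0, 0, 0, 1],
    [0, 21, 0, 0, 0, 0, 1],
    [0, 23, 0, 0, 0, 0, 1],
    [0, 25, 0, 0, 0, 0, 1],
    [-1, 27, 0, 0, 0, 0, 1],
    [-1, 29, 0, 0, 0, 0, 1],
    [-1, 29, 0, 0, 0, 0, 1]
  ]
}}

```text
time_s: 5.6
tool_pos: [0.5432, 0.0342, 0.249]
orientation: [-0.706, -0.009, 0.708, -0.008]
force: [-0.2, -1.3, 0.7]
width: 0.0005
```

Run:
```python
from h import *
a=snap('scene','s3.png')['color']
cv2.imwrite('pics/m3.png',cv2.resize(a[140:220,190:310,::-1],None,fx=6,fy=6))
```

```text
(no output)
```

View pics/m3.png

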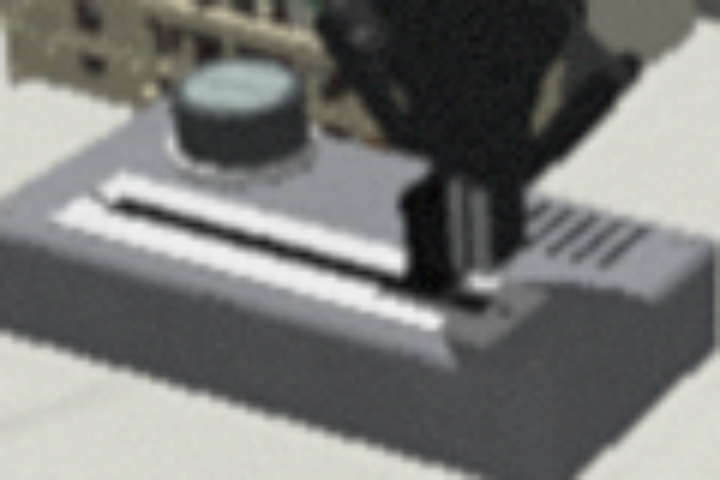

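The finger is now at or just about touching the lever. I push on in small steps.

Request:
{"method": "send_rows", "body": {
  "increments": [
    [0, 1.5, 0, 0, 0, 0, 1],
    [0, 3, 0, 0, 0, 0, 1],
    [0, 4, 0, 0, 0, 0, 1],
    [0, 4, 0, 0, 0, 0, 1]
  ]
}}

```text
time_s: 6.05
tool_pos: [0.543, 0.0389, 0.2489]
orientation: [-0.706, -0.009, 0.708, -0.008]
force: [0.6, -0.3, -0.2]
width: 0.0001
```

Request:
{"method": "send_rows", "body": {
  "increments": [
    [0, 1.5, 0, 0, 0, 0, 1],
    [0, 3, 0, 0, 0, 0, 1],
    [0, 4, 0, 0, 0, 0, 1],
    [0, 4, 0, 0, 0, 0, 1]
  ]
}}

```text
time_s: 6.45
tool_pos: [0.5429, 0.0427, 0.2489]
orientation: [-0.706, -0.009, 0.708, -0.009]
force: [-0.2, -2.8, 1.2]
width: 0.0004
```

Request:
{"method": "send_rows", "body": {
  "increments": [
    [0, 1.5, 0, 0, 0, 0, 1],
    [0, 3, 0, 0, 0, 0, 1],
    [0, 4, 0, 0, 0, 0, 1],
    [0, 4, 0, 0, 0, 0, 1]
  ]
}}

```text
time_s: 6.85
tool_pos: [0.5429, 0.0459, 0.2489]
orientation: [-0.706, -0.008, 0.708, -0.009]
force: [0.6, -5.0, 1.5]
width: 0.0003
```

Request:
{"method": "send_rows", "body": {
  "increments": [
    [0, 1.5, 0, 0, 0, 0, 1],
    [0, 3, 0, 0, 0, 0, 1],
    [0, 4, 0, 0, 0, 0, 1],
    [0, 4, 0, 0, 0, 0, 1]
  ]
}}

```text
time_s: 7.25
tool_pos: [0.5429, 0.0489, 0.2489]
orientation: [-0.706, -0.008, 0.708, -0.009]
force: [-0.9, -5.5, 2.1]
width: -0.0002
```

Request:
{"method": "send_rows", "body": {
  "increments": [
    [0, 1, 0, 0, 0, 0, 1],
    [0, 2, 0, 0, 0, 0, 1],
    [0, 2, 0, 0, 0, 0, 1]
  ]
}}

```text
time_s: 7.55
tool_pos: [0.5429, 0.0501, 0.249]
orientation: [-0.706, -0.007, 0.709, -0.009]
force: [-0.0, -5.5, 2.3]
width: -0.0001
```

Request:
{"method": "send_rows", "body": {
  "increments": [
    [0, 1, 0, 0, 0, 0, 1],
    [0, 2, 0, 0, 0, 0, 1],
    [0, 2, 0, 0, 0, 0, 1]
  ]
}}

```text
time_s: 7.85
tool_pos: [0.5429, 0.0513, 0.249]
orientation: [-0.705, -0.006, 0.709, -0.009]
force: [-0.2, -5.8, 2.8]
width: 0.0005
```

Request:
{"method": "send_rows", "body": {
  "increments": [
    [0, 1, 0, 0, 0, 0, 1],
    [0, 2, 0, 0, 0, 0, 1],
    [0, 2, 0, 0, 0, 0, 1]
  ]
}}

```text
time_s: 8.15
tool_pos: [0.5429, 0.0524, 0.249]
orientation: [-0.705, -0.005, 0.709, -0.01]
force: [0.7, -5.0, 1.6]
width: 0.0001
```

Request:
{"method": "send_rows", "body": {
  "increments": [
    [0, 1, 0, 0, 0, 0, 1],
    [0, 2, 0, 0, 0, 0, 1],
    [0, 2, 0, 0, 0, 0, 1]
  ]
}}

```text
time_s: 8.45
tool_pos: [0.5429, 0.0536, 0.249]
orientation: [-0.705, -0.004, 0.709, -0.01]
force: [-0.8, -5.8, 2.9]
width: -0.0001
```

Request:
{"method": "send_rows", "body": {
  "increments": [
    [0, 1, 0, 0, 0, 0, 1],
    [0, 2, 0, 0, 0, 0, 1],
    [0, 3, 0, 0, 0, 0, 1],
    [0, 4, 0, 0, 0, 0, 1]
  ]
}}

```text
time_s: 8.85
tool_pos: [0.5428, 0.0585, 0.249]
orientation: [-0.705, -0.005, 0.709, -0.01]
force: [-0.0, -0.2, 0.0]
width: 0.0005
```

Run:
```python
from h import *
a=snap('scene','s4.png')['color'];print(state()['force'],state()['tool_pos'])
cv2.imwrite('pics/m4.png',cv2.resize(a[140:220,190:310,::-1],None,fx=6,fy=6))
```

```text
[-1.13026601 -0.00509277  0.40500757] [0.54278784 0.05900587 0.24907386]
```

View pics/m4.png

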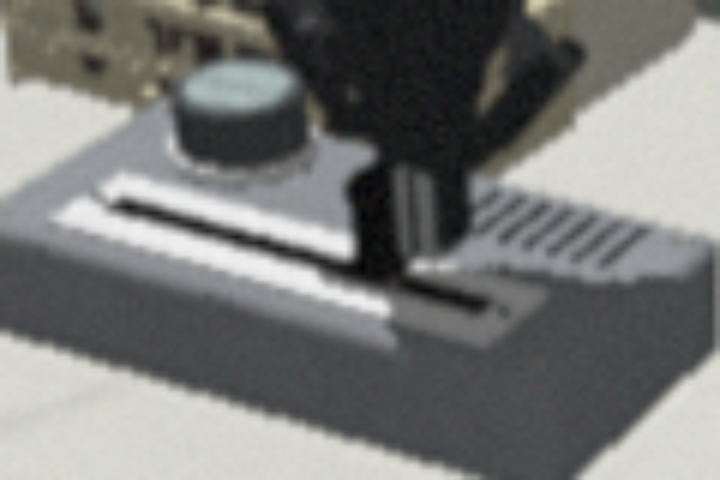

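First click (force dropped to 0 between finger y = 0.054 and 0.0585). I expect the second crest at about 0.079 and the third at about 0.103.

Request:
{"method": "send_rows", "body": {
  "increments": [
    [0, 1.5, 0, 0, 0, 0, 1],
    [0, 3, 0, 0, 0, 0, 1],
    [0, 4.5, 0, 0, 0, 0, 1],
    [0, 6, 0, 0, 0, 0, 1],
    [0, 7.5, 0, 0, 0, 0, 1],
    [0, 9, 0, 0, 0, 0, 1]
  ]
}}

```text
time_s: 9.5
tool_pos: [0.5428, 0.068, 0.249]
orientation: [-0.705, -0.005, 0.709, -0.01]
force: [-0.1, -2.5, 0.0]
width: -0.0004
```

Request:
{"method": "send_rows", "body": {
  "increments": [
    [0, 1.5, 0, 0, 0, 0, 1],
    [0, 3, 0, 0, 0, 0, 1],
    [0, 4.5, 0, 0, 0, 0, 1],
    [0, 6, 0, 0, 0, 0, 1]
  ]
}}

```text
time_s: 9.9
tool_pos: [0.5428, 0.0719, 0.249]
orientation: [-0.705, -0.003, 0.709, -0.01]
force: [-1.4, -7.3, 2.9]
width: 0.0002
```

Request:
{"method": "send_rows", "body": {
  "increments": [
    [0, 1, 0, 0, 0, 0, 1],
    [0, 2, 0, 0, 0, 0, 1],
    [0, 3, 0, 0, 0, 0, 1],
    [0, 4, 0, 0, 0, 0, 1]
  ]
}}

```text
time_s: 10.3
tool_pos: [0.5429, 0.0744, 0.249]
orientation: [-0.705, -0.002, 0.709, -0.011]
force: [-1.8, -7.1, 3.7]
width: -0.0001
```

Request:
{"method": "send_rows", "body": {
  "increments": [
    [0, 1, 0, 0, 0, 0, 1],
    [0, 2, 0, 0, 0, 0, 1],
    [0, 3, 0, 0, 0, 0, 1],
    [0, 4, 0, 0, 0, 0, 1]
  ]
}}

```text
time_s: 10.7
tool_pos: [0.5429, 0.0772, 0.2491]
orientation: [-0.704, -0.001, 0.71, -0.011]
force: [-1.7, -7.0, 3.6]
width: 0.0001
```

Request:
{"method": "send_rows", "body": {
  "increments": [
    [0, 1, 0, 0, 0, 0, 1],
    [0, 2, 0, 0, 0, 0, 1],
    [0, 3, 0, 0, 0, 0, 1]
  ]
}}

```text
time_s: 11.0
tool_pos: [0.543, 0.0795, 0.2491]
orientation: [-0.704, -0.0, 0.71, -0.011]
force: [-1.4, -3.4, 2.2]
width: 0.0002
```

Request:
{"method": "send_rows", "body": {
  "increments": [
    [0, 1, 0, 0, 0, 0, 1],
    [0, 2, 0, 0, 0, 0, 1]
  ]
}}

```text
time_s: 11.2
tool_pos: [0.5429, 0.0818, 0.249]
orientation: [-0.704, -0.0, 0.71, -0.011]
force: [-0.5, -1.4, 0.5]
width: -0.0
```

Run:
```python
from h import *
from scipy.spatial.transform import Rotation as R
a=snap('scene','s5.png')['color'];s=state();print(s['force'],s['tool_pos'],s['time_s']);M=R.from_quat(s['orientation']).as_matrix();print(M.round(3))
cv2.imwrite('pics/m5.png',cv2.resize(a[140:220,190:310,::-1],None,fx=6,fy=6))
```

```text
[-0.25507678  0.22034113  0.35528662] [0.54284677 0.08236614 0.24904631] 11.25
[[-0.007  0.017 -1.   ]
 [-0.015 -1.    -0.017]
 [-1.     0.014  0.008]]
```

View pics/m5.png

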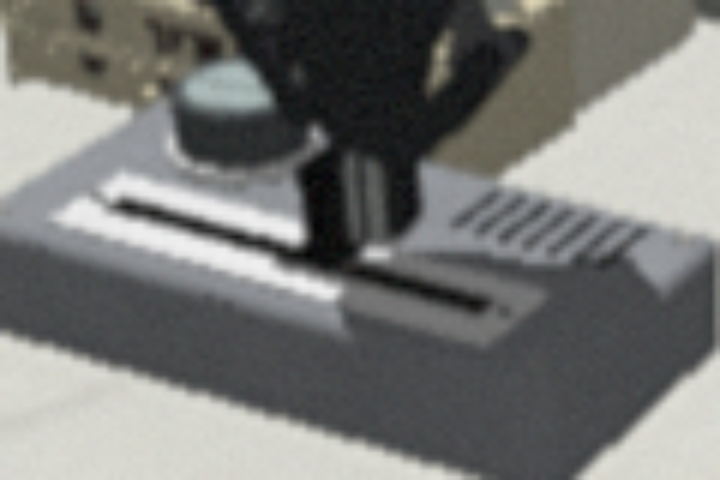

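Second click confirmed, with the lever moved on and force 0. Next comes the third notch, correcting the 0.015 rad tilt on the way.

Request:
{"method": "send_rows", "body": {
  "increments": [
    [0, 1.5, 0, 0.005, 0, 0, 1],
    [0, 3, 0, 0.01, 0, 0, 1],
    [0, 4.5, 0, 0.015, 0, 0, 1],
    [0, 6, 0, 0.015, 0, 0, 1],
    [0, 7.5, 0, 0.015, 0, 0, 1]
  ]
}}

```text
time_s: 11.75
tool_pos: [0.5429, 0.0903, 0.2491]
orientation: [-0.705, -0.006, 0.71, -0.006]
force: [0.5, 0.5, 0.2]
width: 0.0002
```

Request:
{"method": "send_rows", "body": {
  "increments": [
    [0, 1, 0, 0, 0, 0, 1],
    [0, 2, 0, 0, 0, 0, 1],
    [0, 3, 0, 0, 0, 0, 1],
    [0, 4, 0, 0, 0, 0, 1]
  ]
}}

```text
time_s: 12.15
tool_pos: [0.5429, 0.0929, 0.2491]
orientation: [-0.704, -0.005, 0.71, -0.006]
force: [-0.4, -5.5, 2.7]
width: 0.0001
```

Request:
{"method": "send_rows", "body": {
  "increments": [
    [0, 1, 0, 0, 0, 0, 1],
    [0, 2, 0, 0, 0, 0, 1],
    [0, 3, 0, 0, 0, 0, 1],
    [0, 4, 0, 0, 0, 0, 1]
  ]
}}

```text
time_s: 12.55
tool_pos: [0.543, 0.0955, 0.2491]
orientation: [-0.704, -0.004, 0.71, -0.006]
force: [-0.9, -6.2, 3.8]
width: -0.0002
```

Request:
{"method": "send_rows", "body": {
  "increments": [
    [0, 1, 0, 0, 0, 0, 1],
    [0, 2, 0, 0, 0, 0, 1],
    [0, 3, 0, 0, 0, 0, 1],
    [0, 4, 0, 0, 0, 0, 1]
  ]
}}

```text
time_s: 12.95
tool_pos: [0.543, 0.0984, 0.2491]
orientation: [-0.704, -0.003, 0.71, -0.007]
force: [-1.4, -7.3, 4.3]
width: -0.0001
```

Request:
{"method": "send_rows", "body": {
  "increments": [
    [0, 1, 0, 0, 0, 0, 1],
    [0, 2, 0, 0, 0, 0, 1],
    [0, 3, 0, 0, 0, 0, 1]
  ]
}}

```text
time_s: 13.25
tool_pos: [0.543, 0.1004, 0.2491]
orientation: [-0.704, -0.002, 0.71, -0.007]
force: [-1.5, -7.5, 4.3]
width: 0.0
```

Request:
{"method": "send_rows", "body": {
  "increments": [
    [0, 1, 0, 0, 0, 0, 1],
    [0, 2, 0, 0, 0, 0, 1]
  ]
}}

```text
time_s: 13.45
tool_pos: [0.543, 0.1015, 0.2491]
orientation: [-0.704, -0.001, 0.711, -0.008]
force: [-1.0, -6.3, 4.8]
width: -0.0
```

Request:
{"method": "send_rows", "body": {
  "increments": [
    [0, 1, 0, 0, 0, 0, 1],
    [0, 2, 0, 0, 0, 0, 1],
    [0, 3, 0, 0, 0, 0, 1]
  ]
}}

```text
time_s: 13.75
tool_pos: [0.543, 0.1045, 0.2491]
orientation: [-0.704, -0.001, 0.711, -0.008]
force: [-0.6, -3.1, 1.9]
width: -0.0003
```

Request:
{"method": "send_rows", "body": {
  "increments": [
    [0, 1, 0, 0, 0, 0, 1],
    [0, 1, 0, 0, 0, 0, 1]
  ]
}}

```text
time_s: 13.95
tool_pos: [0.5429, 0.1069, 0.2492]
orientation: [-0.704, -0.002, 0.71, -0.007]
force: [-1.1, -0.4, 0.7]
width: 0.0001
```

Run:
```python
from h import *
a=snap('scene','s6.png')['color'];s=state();print(s['force'],s['tool_pos'],s['time_s'])
cv2.imwrite('pics/m6.png',cv2.resize(a[140:220,190:310,::-1],None,fx=6,fy=6))
```

```text
[-0.38765973  0.77138688  0.08065546] [0.54297533 0.10678078 0.24917392] 14.0
```

View pics/m6.png

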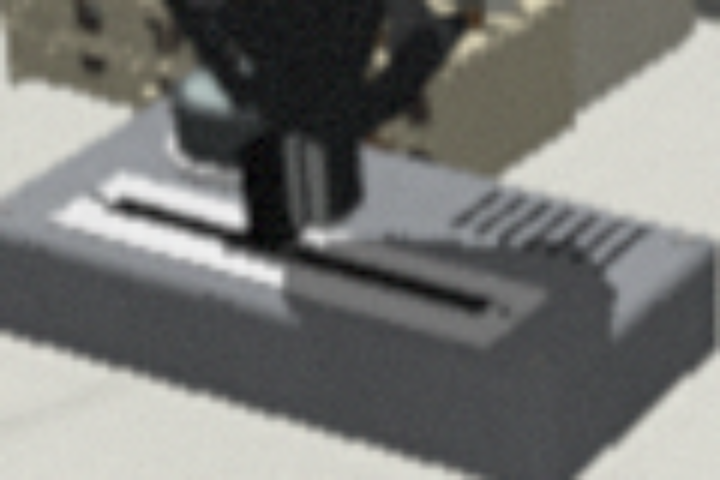

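Third click felt, force back to 0. I back off, rise and go over to the button.

Request:
{"method": "send_rows", "body": {
  "increments": [
    [0, -10, 0, 0, 0, 0, 1],
    [0, -20, 0, 0, 0, 0, 1],
    [0, -22, 30, 0, 0, 0, 1],
    [0, -24, 70, 0, 0, 0, 1],
    [-3, -50, 80, 0, 0, 0, 1],
    [-8, -85, 80, 0, 0, 0, 1],
    [-13, -120, 80, 0, 0, 0, 1],
    [-18, -155, 80, 0, 0, 0, 1],
    [-23, -190, 80, 0, 0, 0, 1],
    [-28, -225, 80, 0, 0, 0, 1],
    [-33, -260, 80, 0, 0, 0, 1],
    [-38, -295, 70, 0, 0, 0, 1],
    [-43, -323, 50, 0, 0, 0, 1],
    [-43, -323, 40, 0, 0, 0, 1],
    [-43, -323, 40, 0, 0, 0, 1]
  ]
}}

```text
time_s: 15.5
tool_pos: [0.4985, -0.2174, 0.2875]
orientation: [-0.703, -0.001, 0.711, -0.006]
force: [-0.4, 0.7, 0.3]
width: 0.0001
```

Run:
```python
from h import *
from scipy.spatial.transform import Rotation as R
c=snap('top','t7.png');w=snap('wrist','w7.png');sc=snap('scene','s7.png');s=state();print(s['force'],s['tool_pos'],s['time_s']);M=R.from_quat(s['orientation']).as_matrix();print(M.round(3))
print('tip',s['tool_pos']+M[:,0]*.1734)
for r in pinpoint('top','lever_middle')[:2]+pinpoint('scene','lever_middle')[:2]: print(r)
for r in pinpoint('top','lever_middle')[:1]: print(onz(c,r['centre'],.083))
for r in pinpoint('scene','lever_middle')[:1]: print(onz(sc,r['centre'],.083))
for r in pinpoint('wrist','button_top'): print(r,onz(w,r['centre'],.044))
a=sc['color'];cv2.imwrite('pics/m7.png',np.hstack([cv2.resize(a[140:290,190:430,::-1],(480,300)),cv2.resize(w['color'][:,:,::-1],(320,300))]))
```

```text
[-0.17567636  0.23732731  0.72978371] [ 0.50045779 -0.21506292  0.28976323] 15.65
[[-0.008  0.015 -1.   ]
 [-0.007 -1.    -0.015]
 [-1.     0.007  0.008]]
tip [ 0.49900661 -0.21630855  0.11637378]
{'centre': [233.2, 169.1], 'conf': 0.47}
[0.546655   0.14160419 0.083     ]
{'centre': [320.0, 203.7], 'conf': 0.78} [ 0.50195978 -0.21745439  0.044     ]
{'centre': [122.7, 63.7], 'conf': 0.56} [ 0.59371625 -0.09361844  0.044     ]
```

View pics/m7.png

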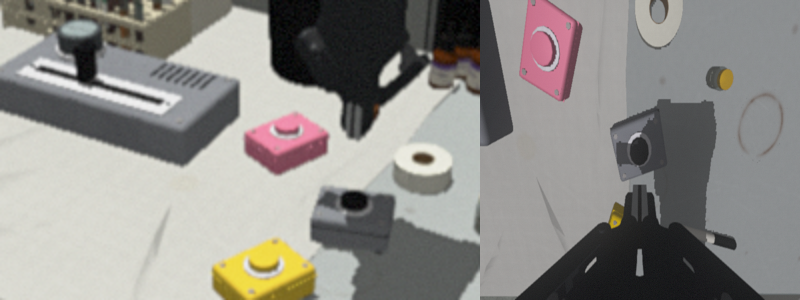

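View pics/t7.png

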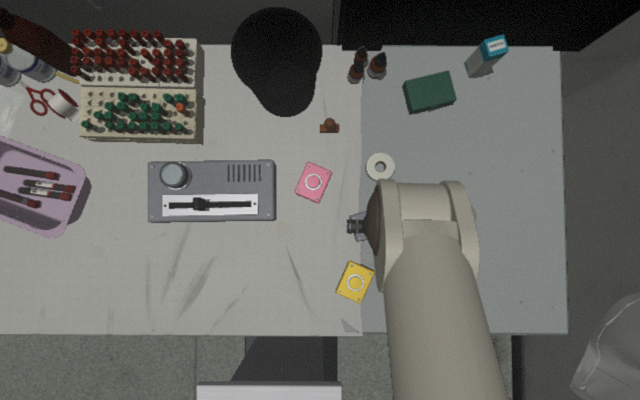

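The lever is in the third notch: y is about 0.1416 from the scene view, against a predicted 0.140. The fingertip is over the button, so I descend.

Request:
{"method": "send_rows", "body": {
  "increments": [
    [1, 0, -15, 0.007, 0, 0, 1],
    [1, -1, -30, 0.007, 0, 0, 1],
    [1, -1, -45, 0.007, 0, 0, 1],
    [1, -1, -58, 0.007, 0, 0, 1],
    [1, -1, -66, 0.007, 0, 0, 1],
    [1, -1, -68, 0.007, 0, 0, 1],
    [1, -1, -68, 0.007, 0, 0, 1]
  ]
}}

```text
time_s: 16.6
tool_pos: [0.5014, -0.2164, 0.2214]
orientation: [-0.704, -0.005, 0.71, -0.005]
force: [0.1, -0.3, -0.9]
width: -0.0003
```

Request:
{"method": "send_rows", "body": {
  "increments": [
    [0, 0, -1.5, 0, 0, 0, 1],
    [0, 0, -3, 0, 0, 0, 1],
    [0, 0, -4, 0, 0, 0, 1]
  ]
}}

```text
time_s: 16.9
tool_pos: [0.5015, -0.2165, 0.2177]
orientation: [-0.704, -0.005, 0.71, -0.006]
force: [-0.7, -0.6, -0.4]
width: -0.0
```

Request:
{"method": "send_rows", "body": {
  "increments": [
    [0, 0, -1, 0, 0, 0, 1],
    [0, 0, -2, 0, 0, 0, 1],
    [0, 0, -3, 0, 0, 0, 1]
  ]
}}

```text
time_s: 17.2
tool_pos: [0.5016, -0.2165, 0.2149]
orientation: [-0.704, -0.005, 0.71, -0.006]
force: [-0.6, 0.3, 2.9]
width: 0.0001
```

Request:
{"method": "send_rows", "body": {
  "increments": [
    [0, 0, -1, 0, 0, 0, 1],
    [0, 0, -2, 0, 0, 0, 1],
    [0, 0, -3, 0, 0, 0, 1]
  ]
}}

```text
time_s: 17.5
tool_pos: [0.5016, -0.2165, 0.2119]
orientation: [-0.704, -0.005, 0.71, -0.006]
force: [-1.8, 0.6, 4.1]
width: -0.0002
```

Request:
{"method": "send_rows", "body": {
  "increments": [
    [0, 0, -1, 0, 0, 0, 1],
    [0, 0, -2, 0, 0, 0, 1],
    [0, 0, -2, 0, 0, 0, 1]
  ]
}}

```text
time_s: 17.8
tool_pos: [0.5017, -0.2163, 0.2113]
orientation: [-0.704, -0.004, 0.71, -0.006]
force: [-6.1, 1.9, 17.0]
width: 0.0001
```

Request:
{"method": "send_rows", "body": {
  "increments": [
    [0, 0, -1, 0, 0, 0, 1],
    [0, 0, -2, 0, 0, 0, 1],
    [0, 0, -2, 0, 0, 0, 1]
  ]
}}

```text
time_s: 18.1
tool_pos: [0.5019, -0.216, 0.2111]
orientation: [-0.704, -0.004, 0.71, -0.007]
force: [-7.6, 2.8, 21.9]
width: 0.0001
```

The button has bottomed: 5.8 mm of travel, then stiff at 22 N. I let it come up by lifting straight.

Request:
{"method": "send_rows", "body": {
  "increments": [
    [0, 0, 2, 0, 0, 0, 1],
    [0, 0, 5, 0, 0, 0, 1],
    [0, 0, 9, 0, 0, 0, 1],
    [0, 0, 20, 0, 0, 0, 1],
    [0, 0, 40, 0, 0, 0, 1],
    [0, 0, 70, 0, 0, 0, 1],
    [0, 0, 100, 0, 0, 0, 1],
    [0, -30, 130, 0, 0, 0, 1],
    [-10, -65, 150, 0, 0, 0, 1],
    [-20, -100, 160, 0, 0, 0, 1],
    [-30, -135, 160, 0, 0, 0, 1],
    [-40, -170, 160, 0, 0, 0, 1],
    [-50, -205, 160, 0, 0, 0, 1],
    [-60, -240, 160, 0, 0, 0, 1],
    [-60, -240, 160, 0, 0, 0, 1]
  ]
}}

```text
time_s: 19.6
tool_pos: [0.438, -0.4626, 0.3709]
orientation: [-0.703, 0.0, 0.711, -0.004]
force: [-0.1, 0.2, -0.3]
width: 0.0001
```

Run:
```python
from h import *
c=snap('top','t8.png');sc=snap('scene','s8.png');s=state();print(s['force'],s['tool_pos'],s['time_s'])
for r in regions_of('top','button_box')[:4]:
    b=cv2.minAreaRect(cv2.findNonZero(r['pixels'].astype(np.uint8))); print(r['conf'],b,onz(c,b[0],.034).round(4))
for n,k in (('top',c),('scene',sc)):
  for t,z in (('lever_middle',.083),('button_top',.044),('filter_unit',0)):
    for r in pinpoint(n,t): print(n,t,r,onz(k,r['centre'],z).round(4))
a=sc['color'];b=c['color'];cv2.imwrite('pics/m8.png',np.hstack([cv2.resize(a[140:290,190:430,::-1],(400,400)),cv2.resize(b[130:310,140:400,::-1],(400,400))]))
```

```text
[0.35757083 0.16806071 0.62678717] [ 0.44106837 -0.45716189  0.37105125] 19.7
0.76 ((369.5566101074219, 223.69813537597656), (28.570993423461914, 37.499427795410156), 74.05460357666016) [ 0.5023 -0.2153  0.034 ]
0.75 ((313.1034851074219, 181.75863647460938), (27.049129486083984, 34.13967514038086), 23.198591232299805) [ 0.5921 -0.0934  0.034 ]
0.68 ((354.2989807128906, 281.5773010253906), (29.445039749145508, 36.34939193725586), 23.96249008178711) [ 0.3788 -0.1827  0.034 ]
top lever_middle {'centre': [202.1, 205.0], 'conf': 0.66} [0.5377 0.1317 0.083 ]
top button_top {'centre': [353.7, 279.7], 'conf': 0.6} [ 0.384  -0.1806  0.044 ]
top button_top {'centre': [312.7, 179.0], 'conf': 0.51} [ 0.5969 -0.0926  0.044 ]
top button_top {'centre': [369.2, 224.0], 'conf': 0.43} [ 0.5015 -0.2133  0.044 ]
top filter_unit {'centre': [214.8, 192.0], 'conf': 0.61} [0.5715 0.1274 0.    ]
scene lever_middle {'centre': [234.2, 173.4], 'conf': 0.62} [0.5311 0.1267 0.083 ]
scene button_top {'centre': [368.4, 240.1], 'conf': 0.45} [ 0.4961 -0.2212  0.044 ]
scene button_top {'centre': [332.1, 200.9], 'conf': 0.45} [ 0.5915 -0.0904  0.044 ]
scene button_top {'centre': [320.2, 267.0], 'conf': 0.43} [ 0.378  -0.1804  0.044 ]
scene filter_unit {'centre': [246.3, 197.3], 'conf': 0.77} [0.57   0.1295 0.    ]
```

View pics/m8.png

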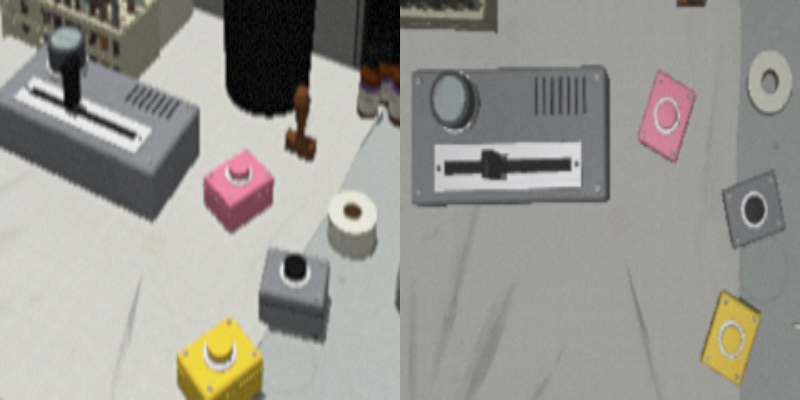

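The networks disagree on the lever (y = 0.127–0.142), so I measure its head directly in the top picture.

Run:
```python
from h import *
c=vision.camera('top')
for f in ['t1.png','t8.png']:
    im=cv2.imread('pics/'+f).astype(int).max(2)
    for r in (197,198,199,200,207,208,209): 
        x=np.nonzero(im[r,165:262]<90)[0]+165; print(f,r,x)
        if len(x): print('  y at z=.108', onz(c,[x.min()-.5,r],.108)[1].round(4), onz(c,[x.max()+.5,r],.108)[1].round(4),'z.058',onz(c,[x.max()+.5,r],.058)[1].round(4))
a=cv2.imread('pics/t8.png');cv2.imwrite('pics/c8.png',cv2.resize(a[150:235,140:290],None,fx=5,fy=5,interpolation=cv2.INTER_CUBIC))
```

```text
t1.png 197 [237 238 239 240 241 242]
  y at z=.108 0.0567 0.0449 z.058 0.0542
t1.png 198 [236 237 238 239 240 241 242 243 244]
  y at z=.108 0.0587 0.0409 z.058 0.05
t1.png 199 [236 237 238 239 240 241 242 243 244 245 246]
  y at z=.108 0.0587 0.0369 z.058 0.0458
t1.png 200 [236 237 238 239 240 241 242 243 244 245 246 247 248 249]
  y at z=.108 0.0586 0.0309 z.058 0.0394
t1.png 207 [169 170 171 172 173 174 175 176 177 178 179 180 181 182 183 184 185 186
 187 188 189 190 191 192 193 194 195 196 197 198 199 200 201 202 203 204
 205 206 207 208 209 210 211 212 213 219 220 221 236 237 238 239 240 241
 242 243 244 245 246 247 248 249 250]
  y at z=.108 0.191 0.0287 z.058 0.0371
t1.png 208 [170 171 172 173 237 238 239 240 241 242 243 244 245 246 247 249]
  y at z=.108 0.189 0.0306 z.058 0.0392
t1.png 209 [240 241 242 243 244 245]
  y at z=.108 0.0504 0.0385 z.058 0.0475
t8.png 197 []
t8.png 198 [194 195 196 197 198 199 200]
  y at z=.108 0.1419 0.128 z.058 0.1425
t8.png 199 [193 194 195 196 197 198 199 200 201 202 203]
  y at z=.108 0.1439 0.1221 z.058 0.1361
t8.png 200 [193 194 195 196 197 198 199 200 201 202 203 204 205]
  y at z=.108 0.1438 0.118 z.058 0.1319
t8.png 207 [169 170 171 172 173 174 175 176 177 178 179 180 181 182 183 184 185 186
 187 188 189 190 191 192 193 194 195 196 197 198 199 200 201 202 203 204
 205 206 207 208 209 211 213 219 220 221]
  y at z=.108 0.191 0.0861 z.058 0.098
t8.png 208 [170 171 172 173 194 195 196 197 198 199 200 201 202 203 204 205 206 207]
  y at z=.108 0.189 0.1138 z.058 0.1273
t8.png 209 [194 195 196 197 198 199 200 201 202 203 204 205]
  y at z=.108 0.1414 0.1177 z.058 0.1315
```

View pics/c8.png

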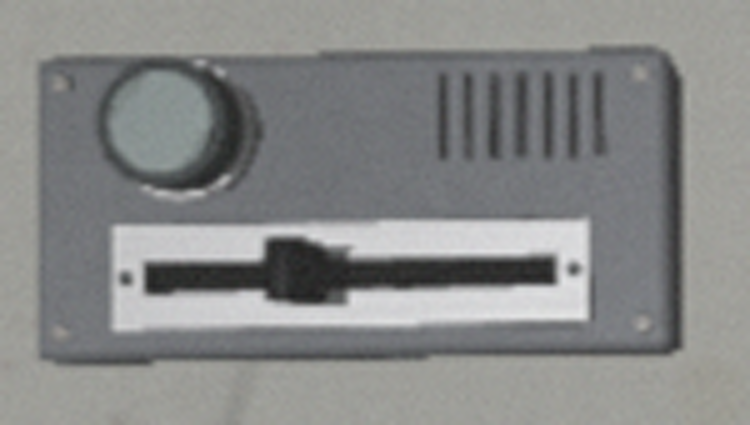

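The lever head moved 85 mm. With a start between 0 and 14 mm, only the 88 mm notch fits. Last check: whether the button box shifted.

Run:
```python
from h import *
for n,(x0,y0,x1,y1) in (('t',(344,203,396,246)),('s',(340,228,392,268))):
    a,b=[cv2.cvtColor(cv2.imread(f'pics/{n}{i}.png'),cv2.COLOR_BGR2GRAY)[y0:y1,x0:x1].astype(np.float32) for i in (1,8)]
    W=np.eye(2,3,dtype=np.float32); print(cv2.findTransformECC(a,b,W,cv2.MOTION_EUCLIDEAN)[0],W.round(3).tolist())
    for k in ('cols',): print(n,np.abs(a-b).mean())
```

```text
0.9991453647710606 [[1.0, -0.0, 0.003000000026077032], [0.0, 1.0, -0.019999999552965164]]
t 3.9695885
0.9999330205720488 [[1.0, -0.0010000000474974513, 0.02800000086426735], [0.0010000000474974513, 1.0, -0.017000000923871994]]
s 2.1379807
```

The box has not moved (shift under 0.05 px, about 0.1 mm). I'm handing in.

```bash
python3 -c "
from h import *
print(ctrl.sign_off(), state()['time_s'])"
```

```text
the job is handed in; nothing more can be done
the job is handed in; nothing more can be done
```

The lever is in its third notch and the button has been pressed fully and come up again. I handed the job in at about 20 s on the robot's clock.

- **Lever:** I pushed it with the closed fingers at no more than about 7.5 N. I felt three clicks, with the hand at y of about 0.055, 0.079 and 0.103, and stopped right after the third. In the top picture the lever head had moved 85 mm. With a start between 0 and 14 mm, only the third notch (88 mm) fits that.
- **Button:** I pressed it about 6 mm, until it bottomed out at about 22 N. I then lifted clear, and it is up in the last picture.
- **Surroundings:** Matching before and after pictures showed the button box shifted by less than 0.05 px, about 0.1 mm. Nothing else looked disturbed.
- **Disagreement:** After the push, the network's readings of the lever position scattered from y = 0.127 to 0.142, against 0.140 expected. I relied on measuring the lever's edge in the picture and on the force clicks instead.

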